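# Probe the USB meter in the test stand

## Task

Lay the loose USB meter flat in the empty middle bay of the sloped test stand, in line with its two neighbours, contact spot up and plug pointing up the slope like theirs, and let go of it. Then take the red test probe out of its holder and hold its sprung tip on that meter's brass spot, square to the sloping deck, pressing lightly so that the tip is about half pushed in. Finish while still holding the probe there, and leave the black probe, the solder spool and the ink jar alone.

Things in the scene. Friction and masses are not known exactly. Their poses are not given: they have to be found in the camera images.
- meter: the loose white USB meter, a flat box on the bench, blank face up, 30 g. Body 58 mm long (x -23 to +35 mm), 30 mm wide (y), 11 mm high, with a metal plug about 12 mm long in front of it (x -35 to -23 mm; do not grip the plug). Origin on the underside, 6 mm from the body's middle; x points from the plug to the tail, z up
- meter_middle (a point): middle of the underside of the loose meter's body (without plug), axes as the meter's
- meter_plug (a point): end of the loose meter's plug
- meter_spot (a point): centre of the top face of the loose meter's brass contact spot: a disc 12 mm across, 1.5 mm proud of the case, inside a red ring 18 mm across, towards the tail
- deck: sloping deck of the fixed test stand, a grey plate 118 (x) by 236 mm (y). Origin mid upper face, 44 mm above the bench; z square to the deck, x up the slope. It slopes 20 degrees (0.35 rad), higher on the side away from the robot. Three bays lie side by side at y = -80, 0, +80 mm; the outer two hold fixed meters like the loose one, the middle one is empty
- bay_middle (a point): middle of the floor of the empty bay, axes as the deck's; the meter's middle belongs here, with the meter's x opposite to this x (plug up the slope). The bay is 66 mm long (x) and 38 mm wide (y), bounded by four blue L-shaped corner guides 6 mm high and 5 mm thick; between them, both long sides are open for 38 mm (room for fingers)
- probe_red: Red-handled spring-tipped probe, 70 g, hanging upright by its collar in its holder, origin then 20 mm over the bench. Origin on its axis at the barrel's lower end; z runs from tip to handle: brass sprung tip -12 to 0 mm, barrel to 50 mm (12 mm thick), collar to 56 mm (25 mm wide), round handle 56 to 116 mm (16 mm thick; grip about 86 mm, from above). This is the probe to use
- probe_red_point (a point): very end of the red probe's sprung tip, 12 mm below the probe's origin along its axis when not pressed; it moves with the tip
- probe_red_tip (a joint): how far the red probe's sprung tip is pushed in: 0 = fully out, 0.008 m = fully in. The spring takes 0.6 N to begin, 2.2 N at 0.004 m (half), 3.8 N at 0.008 m
- holder_red: fixed grey block holder of the red probe, 44 x 44 mm (foot plate 64 x 64 mm), 70 mm high, with an upright 17 mm through hole; origin at the middle of its underside. Lift the probe straight up, at least 65 mm, to clear it
- probe_black: Black-handled spring-tipped probe, 70 g, hanging upright by its collar in its holder, origin then 20 mm over the bench. Origin on its axis at the barrel's lower end; z runs from tip to handle: brass sprung tip -12 to 0 mm, barrel to 50 mm (12 mm thick), collar to 56 mm (25 mm wide), round handle 56 to 116 mm (16 mm thick; grip about 86 mm, from above). Leave it alone
- holder_black: fixed grey block holder of the black probe, like the red one's; the two holders may stand in either order
- solder_spool: black spool of solder standing on the bench, 48 mm across, 33 mm high, origin at its underside; leave it alone
- jar_ink: dark blue ink jar with a black cap, 36 mm across, 46 mm high, origin at its underside; leave it alone
Not all that is in view belongs to the job. Leave any green look-alike of the meter alone.

How it is judged:
On the way:
1. the loose meter lies flat in the middle bay, plug up the slope, and is let go, before the red probe is taken (x of meter_middle in the frame of bay_middle between -0.007 and 0.007 m and y of meter_middle in the frame of bay_middle between -0.007 and 0.007 m and z of meter_middle in the frame of bay_middle below 0.003 m and z of meter_spot in the frame of bay_middle above 0.009 m and x of meter_plug in the frame of bay_middle above 0.025 m and angle between the z axis of meter and the z axis of deck, either way round below 0.06 rad and contact force between the fingers and meter below 0.05 N and distance of probe_red from where it was at the start of the episode below 0.02 m), for 0.2 s.
At the end, for the whole second after the job is handed in: Meter flat (0.06 rad) in the middle bay within 7 mm each way, spot up, plug up the slope, let go; fingers hold the red probe, clear of its holder and at rest, its tip within 6 mm of the spot's centre, pushed in 1.5 to 6.7 mm, 0.5 to 6 N, square to the deck within 0.14 rad (x of meter_middle in the frame of bay_middle between -0.007 and 0.007 m and y of meter_middle in the frame of bay_middle between -0.007 and 0.007 m and z of meter_middle in the frame of bay_middle below 0.003 m and z of meter_spot in the frame of bay_middle above 0.009 m and x of meter_plug in the frame of bay_middle above 0.025 m and angle between the z axis of meter and the z axis of deck, either way round below 0.06 rad and contact force between the fingers and meter below 0.05 N and distance between probe_red_point and meter_spot below 0.006 m and contact force between probe_red and meter between 0.5 and 6 N and value of joint probe_red_tip between 0.0015 and 0.0067 m and angle between the z axis of probe_red and the z axis of deck, either way round below 0.14 rad and contact force between the fingers and probe_red above 1 N and contact force between probe_red and holder_red below 0.05 N and contact force between probe_red and deck below 0.05 N and linear speed of probe_red below 0.02 m/s); the arm keeps its last pose, push and grip.
It fails at once if the probe is pressed hard on the meter (over 15 N) (contact force between probe_red and meter above 15 N).
It fails at once if the black probe is disturbed (moved over 20 mm) (distance of probe_black from where it was at the start of the episode above 0.02 m).
It fails at once if the solder spool is disturbed (moved over 20 mm) (distance of solder_spool from where it was at the start of the episode above 0.02 m).
It fails at once if the ink jar is disturbed (moved over 20 mm) (distance of jar_ink from where it was at the start of the episode above 0.02 m).
It also fails if it takes over 51 s, if anything falls off the work surface, if the arm or the gripper's body presses on something with over 40 N, if the wrist force passes 120 N, or if a joint passes its speed limit or range.

## Robot

A 7-joint arm with a two-finger parallel gripper is mounted at the origin on a cart in front of the work surface, level with it; the furniture and walls round the work are solid. World frame = base frame: x ahead of the robot, y to its left, z up, the work surface at z = 0. Lengths are in m, angles in rad, forces in N, time in s.
With the tool pointing down it reaches from about 0.425 to 0.95 m from the base axis. Payload 4.7 kg.
Tool frame: the origin (TCP) lies at the very end of the fingers, on their centre line; the grasp point (between the pads) lies 19 mm behind it; z points along the fingers, y is the line along which they close (so a half turn about z gives the same grasp; the last joint's range is limited). The gripper opens to 87 mm and grips with 3 to 60 N. Pads are 19 mm wide; open, the fingers measure 117 mm over their backs; the gripper's body (75 mm by 190 mm) begins 51 mm behind the grasp point.
Start: joints at [-1.271, 0.469, -0.049, 1.532, 0.024, 1.141, -0.082], TCP at [0.218, 0.639, 0.223] pointing down, gripper open.
Joint ranges: [-2.59, 2.59], [-0.33, 1.99], [-1.39, 1.29], [0.1, 2.45], [-1.04, 4.18], [0.21, 1.99], [-2.66, 2.66]. Speed limits (rad/s): [2.57, 2.57, 3.14, 3.14, 3.14, 3.14, 3.14].

## Interface

Orientations are given as a unit quaternion [w, x, y, z].
In Python, from rig import sensors, imaging, bot gives the robot as it stands. The module is installed in compiled form; this text tells all that it offers.
- The arm moves only by the tool move_arm, never from a script. Its argument "increments" is a list that holds one entry, the list of rows, each a list of 7 numbers: the turn, a rotation vector about the tool's x, y, z in rad, then the shift along the tool's x, y, z in m, then the opening, from 0 (shut) to 1 (fully open). In form: [[[rx, ry, rz, tx, ty, tz, fingers], ...]]. A call has exactly 5 rows; each row is the pose to reach, as a shift and turn from the pose commanded when the call began, along the tool's axes at that moment; what a row does not reach only later rows make up. A row lasts 1/8 s, in which the tool goes at most 62.5 mm and 10.7 degrees, less where a joint would pass 70% of its speed; a pose out of reach is approached as far as the arm can. A call with a gripper value outside its range is refused whole. The fingers move at their own pace and stop on an object; the grip force is fixed at half the most. Time passes only in rows, so rows that repeat a pose let the fingers close, or fill a call up. It gives the time, the measured TCP pose, the force, the opening and the grip force at its end, in the units of the state.
- sensors.state(): the state, without advancing time (a new reading comes with each control period).
- imaging.snapshot(name): name is "side" or "top"; returns the picture (400x640x3 uint8, blue, green, red); there is no depth.
- imaging.camera_params(name): a dict with "camera_matrix" (3x3 intrinsics, pixels), "k1" (the pictures are not rectified: a ray, as slopes to the right and down, at radius r is drawn at 1 + k1 r^2 times it, then the intrinsics apply), "extrinsics" (4x4, takes a point from camera to world coordinates). Camera axes: x right, y down, z forward; pixel columns grow to the right and rows downward; lengths in m; the calibration is good to about 2 mm. A picture is of the moment at which its call begins. camera_params takes no time and is no camera call.
- bot.finish_job(): hands the job in; it is judged then, once.
The state is a dict: "clock": time; "joints": joint angles; "dq": joint speeds; "tau": joint torques, N m; "eef_pos": TCP position; "tcp_rot": TCP orientation; "ft_force": force on the tool from outside, world axes, zero at the start; "torque": the same for the moment, N m; "gripper_width": finger opening in m; "grip_force": force on a finger pad.
Only numpy, scipy, OpenCV 4.12 (cv2) and the standard library are available. Lean on these libraries where they do the work, as an engineer would, in place of code of your own. Each camera call takes 0.05 s, during which the arm holds its last target. There are 200 camera calls.

## Working session

There is one attempt and no reset: what is moved stays moved. The work goes in short steps, Python scripts to look and compute and a tool call to move; the robot and the scene stay as the last step left them, time stands still between calls to the robot, and variables do not carry over. Pictures are saved under pics/ and viewed, at most 11 in all, crops included, and the job is handed in when it is done.

Besides the shell and the picture viewer there is one more tool, called after "Request:" in YAML: its name, and indented under it one key for each argument. move_arm: Moves the arm, as the interface text tells. Its arguments: {"type":"object","properties":{"increments":{"type":"array"}},"required":["increments"]}

```bash
mkdir -p pics
python3 - <<'E'
from rig import sensors, imaging
import cv2
for n in("side","top"):
    cv2.imwrite(f"pics/{n}0.png",imaging.snapshot(n)); p=imaging.camera_params(n); print(n,p)
print(sensors.state())
E
```

```text
side {'camera_matrix': array([[377.20390384,   0.        , 317.95167748],
       [  0.        , 377.20390384, 198.72535505],
       [  0.        ,   0.        ,   1.        ]]), 'k1': 0.01622350759144761, 'extrinsics': array([[ 0.99984157,  0.01773804,  0.00148336,  0.49106624],
       [ 0.01015987, -0.63713175,  0.77068794, -0.8811825 ],
       [ 0.01461559, -0.77055077, -0.63721103,  0.79586467],
       [ 0.        ,  0.        ,  0.        ,  1.        ]])}
top {'camera_matrix': array([[505.60728475,   0.        , 319.63338585],
       [  0.        , 505.60728475, 195.78758847],
       [  0.        ,   0.        ,   1.        ]]), 'k1': -0.05871390551911836, 'extrinsics': array([[ 0.0111023 , -0.98742583,  0.15769262,  0.29737922],
       [-0.99983077, -0.01327557, -0.01273504,  0.03298596],
       [ 0.01466836, -0.15752455, -0.98740613,  1.24503539],
       [ 0.        ,  0.        ,  0.        ,  1.        ]])}
{'clock': 0.1, 'joints': array([-1.27091239,  0.46937795, -0.04855388,  1.53356248,  0.02414129,
        1.14099575, -0.08231406]), 'dq': array([ 0.00012734, -0.00096224,  0.00125807, -0.00283262,  0.00055717,
       -0.00087301, -0.00102133]), 'tau': array([ 2.34551271e-04, -5.09168386e+01, -8.13111942e-02, -2.36829150e+01,
       -6.15237211e-02,  3.44593870e-02,  4.91004016e-05]), 'eef_pos': array([0.21780255, 0.63833365, 0.22159776]), 'tcp_rot': array([-8.60083104e-05,  1.63654791e-01,  9.86517277e-01, -8.74377819e-04]), 'ft_force': array([-0.12453204,  0.03624423,  0.42162607]), 'torque': array([-0.00775178,  0.07717409,  0.05605372]), 'grip_force': 0.0, 'gripper_width': 0.08697554651293289}
```

View pics/side0.png

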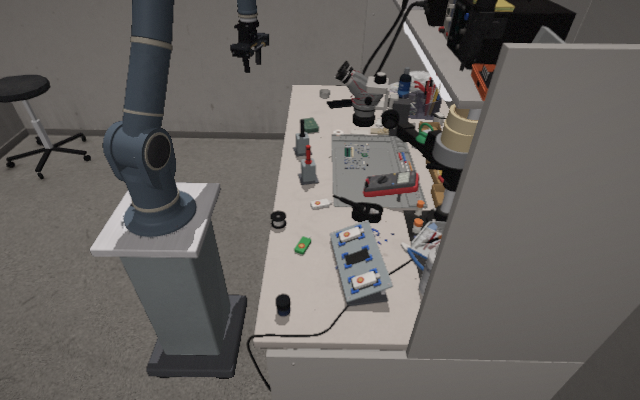

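View pics/top0.png

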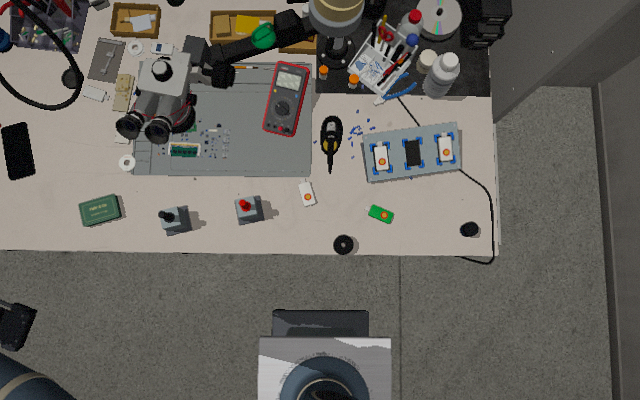

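The overview shows the loose white meter in the top view at about (307,194), with its spot near (307,197). The stand is centred near (413,153), the red probe at (246,207), the black probe at (173,218), the spool at (343,244) and the jar at (469,229). Next I measure these by masks and look at enlarged crops.

```bash
cat > h.py <<'E'
import numpy as np, cv2
from rig import sensors, imaging
from scipy.spatial.transform import Rotation as R
def ray(n,uv):
    p=imaging.camera_params(n);K=p["camera_matrix"];E=p["extrinsics"]
    u=cv2.undistortPoints(np.array([[uv]],float),K,np.array([p["k1"],0,0,0.]))[0,0]
    # small k1: forward model is s*(1+k1 r^2), same as OpenCV's
    return E[:3,3],E[:3,:3]@np.array([u[0],u[1],1.])
def onz(n,uv,z):
    o,d=ray(n,uv);return o+d*(z-o[2])/d[2]
def onplane(n,uv,P,N):
    o,d=ray(n,uv);return o+d*((P-o)@N)/(d@N)
def tri(a,b):
    (o1,d1),(o2,d2)=ray("top",a),ray("side",b)
    s=np.linalg.lstsq(np.c_[d1,-d2],o2-o1,rcond=None)[0]
    p,q=o1+s[0]*d1,o2+s[1]*d2
    return (p+q)/2,np.linalg.norm(p-q)
def blobs(im,name,roi,amin=5):
    h=cv2.cvtColor(im,cv2.COLOR_BGR2HSV);lo,hi=dict(white=((0,0,200),(180,60,255)),orange=((3,110,120),(22,255,255)),
      blue=((100,120,50),(125,255,255)),red=((172,120,60),(180,255,255)),red2=((0,120,60),(3,255,255)))[name]
    m=cv2.inRange(h,lo,hi);x0,y0,x1,y1=roi;k=np.zeros_like(m);k[y0:y1,x0:x1]=m[y0:y1,x0:x1]
    n,l,s,c=cv2.connectedComponentsWithStats(k)
    return [(c[i].round(2),s[i,4],cv2.minAreaRect(np.argwhere(l==i)[:,::-1].astype(np.float32))) for i in range(1,n) if s[i,4]>=amin]
E
python3 - <<'E'
from h import *
t=cv2.imread("pics/top0.png");s=cv2.imread("pics/side0.png")
a=cv2.resize(t[120:260,230:480],None,fx=3.2,fy=3.2,interpolation=cv2.INTER_CUBIC);cv2.imwrite("pics/tc.png",a)
b=cv2.resize(s[110:310,260:400],None,fx=3,fy=3,interpolation=cv2.INTER_CUBIC);cv2.imwrite("pics/sc.png",b)
for n,im,roi in(("top",t,(230,115,470,260)),("side",s,(270,140,400,310))):
    for c in("orange","blue","red","red2"):
        print(n,c,[(*x[0],x[1]) for x in blobs(im,c,roi)])
E
```

```text
top orange [(np.float64(445.78), np.float64(151.63), np.int32(27)), (np.float64(381.86), np.float64(161.36), np.int32(22)), (np.float64(307.33), np.float64(196.3), np.int32(27)), (np.float64(243.0), np.float64(203.17), np.int32(6)), (np.float64(244.2), np.float64(209.4), np.int32(5)), (np.float64(383.82), np.float64(214.7), np.int32(40))]
top blue [(np.float64(367.88), np.float64(119.88), np.int32(8)), (np.float64(353.67), np.float64(129.74), np.int32(27)), (np.float64(372.0), np.float64(128.0), np.int32(9)), (np.float64(359.75), np.float64(133.0), np.int32(8)), (np.float64(451.2), np.float64(134.88), np.int32(25)), (np.float64(435.93), np.float64(137.14), np.int32(28)), (np.float64(349.29), np.float64(138.0), np.int32(7)), (np.float64(419.18), np.float64(139.29), np.int32(28)), (np.float64(403.82), np.float64(141.54), np.int32(28)), (np.float64(387.21), np.float64(144.04), np.int32(24)), (np.float64(351.8), np.float64(143.4), np.int32(5)), (np.float64(371.71), np.float64(146.5), np.int32(28)), (np.float64(453.0), np.float64(159.54), np.int32(26)), (np.float64(438.19), np.float64(161
[... 1432 characters left out ...]
, np.int32(22)), (np.float64(347.55), np.float64(265.5), np.int32(20)), (np.float64(373.88), np.float64(270.06), np.int32(17)), (np.float64(349.62), np.float64(278.56), np.int32(16)), (np.float64(377.21), np.float64(282.79), np.int32(24)), (np.float64(354.04), np.float64(290.85), np.int32(27))]
side red [(np.float64(367.09), np.float64(180.73), np.int32(11)), (np.float64(382.65), np.float64(192.37), np.int32(142))]
side red2 [(np.float64(307.5), np.float64(146.5), np.int32(16)), (np.float64(307.72), np.float64(157.03), np.int32(60)), (np.float64(399.0), np.float64(155.0), np.int32(5)), (np.float64(369.89), np.float64(192.22), np.int32(9)), (np.float64(377.0), np.float64(191.0), np.int32(8))]
```

View pics/tc.png

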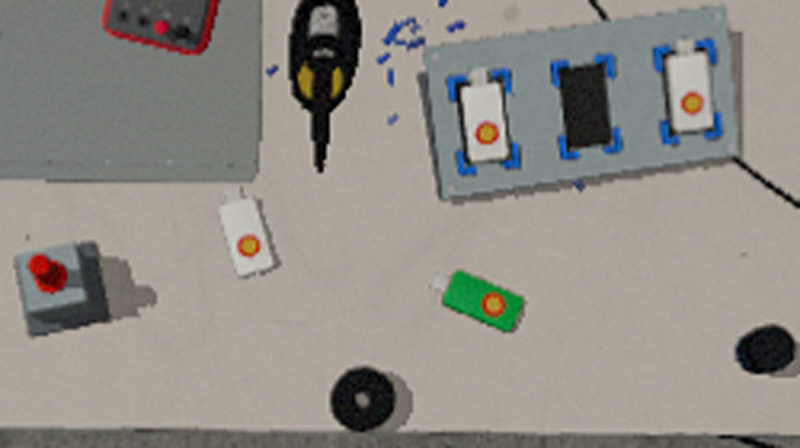

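View pics/sc.png

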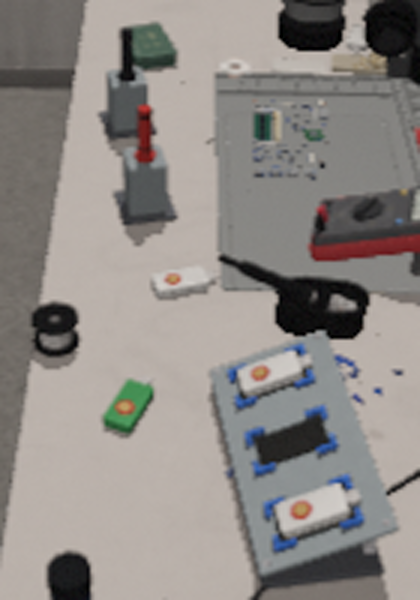

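The crops confirm that the loose meter lies spot up, with its plug away from the robot (top crop (235,195)) and its tail at (260,272). Three spots and the middle bay's four guides are visible in both views. Next I compute positions.

Run:
```python
from h import *
np.set_printoptions(precision=4,suppress=True)
t=cv2.imread("pics/top0.png")
S1,S3,SL=[tri(a,b) for a,b in(((381.86,161.36),(346.06,234.31)),((445.78,151.63),(359.81,279.93)),((307.33,196.3),(317.44,202.67)))]
print("spots",S1,S3,SL,"dist",np.linalg.norm(S1[0]-S3[0]))
Y=(S1[0]-S3[0]);yaw=np.arctan2(-Y[0],Y[1]);print("yaw spots",yaw)
T=[(419.18,139.29),(403.82,141.54),(421.78,164.3),(406.81,166.74)]
Sd=[(368.59,258.14),(365.28,247.06),(347.55,265.5),(344,254.53)]
G=[tri(a,b) for a,b in zip(T,Sd)]
for g in G: print("guide",g)
print("mean tri",np.mean([g[0] for g in G],0))
g=np.array(T+[(451.2,134.88),(435.93,137.14),(387.21,144.04),(371.71,146.5),(453,159.54),(438.19,161.46),(389.74,169.09),(374.61,171.26)])
P0=np.array([.5,-.19,.044])
for it in range(4):
    D=R.from_euler("ZY",[yaw,-.349]).as_matrix();N=D[:,2]
    W=np.array([onplane("top",p,P0+N*.005,N) for p in g]);c=W.mean(0)-N*.005
    P0=np.array([c[0],c[1],.044]); L=(W-P0)@D
    yv=[(W[i]-W[j]) for i,j in((6,4),(7,5),(10,8),(11,9))];Yv=np.mean(yv,0);yaw=np.arctan2(-(Yv@[1,0,0]),Yv[1])
print("deck c",P0,"yaw",yaw);print("deckframe guides\n",L)
print("mid",W[:4].mean(0)-.005*N, "mid local",L[:4].mean(0))
print("spots local",(S1[0]-P0)@D,(S3[0]-P0)@D)
print("spots by plane 12.5", *[(onplane("top",p,P0+N*.0125,N)-P0)@D for p in((381.86,161.36),(445.78,151.63))])
sl=onz("top",(307.33,196.3),.0125);print("loose spot plane",sl)
for b in blobs(t,"white",(292,176,325,212),20): 
    print(b); q=[onz("top",p,.011) for p in cv2.boxPoints(b[2])];print(np.array(q),np.mean(q,0))
m=blobs(t,"red2",(230,190,260,220));print(m)
print("probe red top(z .136):",onz("top",(244.4,204.6),.136))
```

```text
spots (array([ 0.5738, -0.1326,  0.0503]), np.float64(0.0020597905828726466)) (array([ 0.6005, -0.29  ,  0.05  ]), np.float64(0.0025854638966372567)) (array([0.492 , 0.0474, 0.0118]), np.float64(0.00121136940537231)) dist 0.15963172846341095
yaw spots 0.16809139786369254
guide (array([ 0.6282, -0.2237,  0.056 ]), np.float64(0.0036013231994829202))
guide (array([ 0.6223, -0.1858,  0.0568]), np.float64(0.0024251646940552673))
guide (array([ 0.5725, -0.233 ,  0.0359]), np.float64(0.0004476157590973845))
guide (array([ 0.5652, -0.1958,  0.0366]), np.float64(0.00034921050272373365))
mean tri [ 0.5971 -0.2096  0.0463]
deck c [ 0.5989 -0.2087  0.044 ] yaw 0.16618288031798675
deckframe guides
 [[ 0.031  -0.0191  0.005 ]
 [ 0.0311  0.0192  0.005 ]
 [-0.0309 -0.019   0.005 ]
 [-0.0313  0.0186  0.005 ]
 [ 0.0304 -0.0993  0.005 ]
 [ 0.0303 -0.0609  0.005 ]
 [ 0.0309  0.0603  0.005 ]
 [ 0.0305  0.0986  0.005 ]
 [-0.0307 -0.0981  0.005 ]
 [-0.0299 -0.0606  0.005 ]
 [-0.0308  0.0613  0.005 ]
 [-0.0306  0.0989  0.005 ]]
mid [ 0.5989 -0.2088  0.044 ] mid local [-0.     -0.0001  0.005 ]
spots local [-0.0094  0.0792  0.0101] [-0.0092 -0.0804  0.0097]
spots by plane 12.5 [-0.008   0.0796  0.0125] [-0.0075 -0.0796  0.0125]
loose spot plane [0.4925 0.0474 0.0125]
[(array([244.41, 205.05]), np.int32(85), ((244.25003051757812, 204.75003051757812), (12.727920532226562, 9.192387580871582), 45.0))]
probe red top(z .136): [0.4525 0.185  0.136 ]
```

Run:
```python
from h import *
np.set_printoptions(precision=4,suppress=True)
t=cv2.imread("pics/top0.png");s=cv2.imread("pics/side0.png")
hsv=cv2.cvtColor(t,cv2.COLOR_BGR2HSV)
g=hsv[176:212:2,295:322:2]; print(g[:,:,2]);print(g[:,:,1])
for n,im,r in(("top",t,(230,190,262,222)),("side",s,(298,138,318,168))):
    h=cv2.cvtColor(im,cv2.COLOR_BGR2HSV);m=((h[...,0]<9)|(h[...,0]>172))&(h[...,1]>130)&(h[...,2]>50)
    k=np.zeros_like(m);k[r[1]:r[3],r[0]:r[2]]=m[r[1]:r[3],r[0]:r[2]]
    q=np.argwhere(k)[:,::-1];c=q.mean(0);print(n,len(q),c,q.min(0),q.max(0),cv2.minAreaRect(q.astype(np.float32)),onz(n,c,.106))
    for row in range(r[1],r[3]):
        x=q[q[:,1]==row][:,0]
        if len(x):print((row,int(x.min()),int(x.max())),end=" ")
    print()
```

```text
[[123 124 126 119 122 120 125 153 172 168 169 171 169 171]
 [170 172 172 175 172 139 172 171 171 168 170 171 171 170]
 [168 171 169 176 172 137 173 172 173 170 167 170 170 175]
 [172 170 172 179 177 179 185 151 131 170 168 170 173 172]
 [170 170 183 194 193 187 189 188 107 169 169 169 171 172]
 [172 167 196 193 196 190 186 188 121 171 168 170 169 172]
 [167 171 191 196 193 192 187 190 144 168 172 169 170 172]
 [170 170 169 195 191 193 193 189 188 128 170 171 171 170]
 [171 171 164 194 195 194 195 190 190 116 171 170 171 171]
 [170 170 169 191 198 182 176 178 187 129 173 172 168 166]
 [171 172 172 182 201 181 176 179 184 172 133 172 171 169]
 [169 174 173 164 202 179 175 164 186 190 110 174 170 172]
 [174 171 171 170 195 191 189 189 189 188 118 169 173 173]
 [173 174 172 173 183 194 195 193 194 193 140 106 173 171]
 [171 172 173 173 155 197 197 176 142 115 158 173 172 173]
 [174 173 170 170 174 139 113 158 162 176 175 174 173 172]
 [170 170 172 173 169 172 175 171 174 175 174 175 174 174]
 [172 167 173 171 174 173 172 171 172 172 176 174 174 170]]
[[  6  14  12  11   8  11  10  23  25
[... 1089 characters left out ...]
7812, 204.75003051757812), (12.727920532226562, 9.192387580871582), 45.0) [0.4556 0.1887 0.106 ]
(200, 240, 244) (201, 239, 245) (202, 239, 248) (203, 239, 249) (204, 240, 250) (205, 240, 250) (206, 241, 250) (207, 241, 250) (208, 241, 249) (209, 242, 249) (210, 243, 248) (211, 246, 246) 
side 75 [307.7467 154.6   ] [305 145] [311 163] ((308.0, 154.0), (6.0, 18.0), -0.0) [0.4562 0.1835 0.106 ]
(145, 306, 309) (146, 306, 309) (147, 306, 309) (148, 306, 309) (149, 309, 309) (150, 306, 309) (151, 306, 309) (152, 306, 309) (153, 306, 309) (154, 306, 309) (155, 306, 309) (156, 307, 309) (157, 307, 309) (158, 307, 309) (159, 307, 309) (160, 306, 310) (161, 305, 311) (162, 306, 310) (163, 306, 310)
```

Run:
```python
from h import *
np.set_printoptions(precision=4,suppress=True)
t=cv2.imread("pics/top0.png");h=cv2.cvtColor(t,cv2.COLOR_BGR2HSV)
print("probe",onz("top",(242.2,203.2),.136),onz("top",(245.1,205.8),.076),"side",tri((242.2,203.2),(307.5,145.5)))
m=((h[...,1]<19)&(h[...,2]>178)|(h[...,1]>100)).astype(np.uint8)*255
k=np.zeros_like(m);k[182:208,297:320]=m[182:208,297:320];k=cv2.morphologyEx(k,cv2.MORPH_OPEN,np.ones((3,3)))
q=np.argwhere(k)[:,::-1]
W=np.array([onz("top",p,.011)[:2] for p in q]);c=W.mean(0)
w,v=np.linalg.eigh(np.cov((W-c).T));r=cv2.minAreaRect((W*1000).astype(np.float32));print("meter centroid",c,"axis",v[:,1],"sizes",np.sqrt(w*12),r)
s=np.array([.4923,.0474]);a=v[:,1]*np.sign(v[0,1]);print("yaw",np.arctan2(a[1],a[0]),"spot along/lat",(s-c)@a,(s-c)@[-a[1],a[0]])
yaw=.1672;mid=np.array([.5985,-.209,.044]);D=R.from_euler("ZY",[yaw,-.349]).as_matrix();print(D)
```

```text
probe [0.4556 0.19   0.136 ] [0.4581 0.1915 0.076 ] side (array([0.4553, 0.1898, 0.1374]), np.float64(4.654258760646343e-05))
meter centroid [0.5017 0.0512] axis [-0.9521 -0.3057] sizes [0.0274 0.0568] ((500.4251708984375, 50.69699478149414), (54.984405517578125, 28.558731079101562), 16.51483917236328)
yaw 0.3106708332216249 spot along/lat -0.01013759970925101 -0.0007036720305623519
[[ 0.9266 -0.1664 -0.3372]
 [ 0.1564  0.9861 -0.0569]
 [ 0.342   0.      0.9397]]
```

Request:
move_arm:
  increments:
    - [[0,0,-0.06,-0.038,-0.039,0,0.7],[0,0,-0.12,-0.077,-0.078,0,0.7],[0,0,-0.18,-0.115,-0.117,0,0.7],[0,0,-0.24,-0.154,-0.156,0,0.7],[0,0,-0.3,-0.193,-0.195,0,0.7]]

```text
clock: 0.72
eef_pos: [0.3382, 0.39, 0.2223]
tcp_rot: [-0.0, 0.013, 1.0, -0.0]
ft_force: [1.5, -0.4, 0.7]
gripper_width: 0.0615
grip_force: 0.0
```

```bash
cat >> h.py <<'E'
np.set_printoptions(precision=4,suppress=True)
def rot(yaw,tilt=0):
    "tool pointing against the N of a plane of that yaw and slope; tool x down the slope, tool y along plane y"
    return R.from_euler("ZY",[yaw,-tilt])*R.from_matrix(np.diag([-1,1,-1.]))
YAW,TILT=.1672,.349; D=R.from_euler("ZY",[YAW,-TILT]).as_matrix(); MID=np.array([.5985,-.209,.044])
def go(p,r):
    s=sensors.state();q=s["tcp_rot"];r0=R.from_quat(q[[1,2,3,0]])
    print("t",s["clock"],"pos",s["eef_pos"],"f",s["ft_force"],"w",s["gripper_width"],"grip",s["grip_force"])
    print("turn",(r0.inv()*r).as_rotvec(),"shift",r0.inv().apply(np.asarray(p)-s["eef_pos"]),"|",np.linalg.norm(p-s["eef_pos"]))
E
python3 -c "
from h import *
go([.501,.0505,.08],rot(.3))"
```

```text
t 0.725 pos [0.3382 0.39   0.2223] f [ 1.4631 -0.3926  0.7301] w 0.061454528084738294 grip 0.0
turn [-0.0003 -0.0002 -0.3269] shift [-0.1719 -0.335   0.1424] | 0.40253155792683326
```

Request:
move_arm:
  increments:
    - [[0,0,-0.065,-0.026,-0.049,0,0.7],[0,0,-0.13,-0.052,-0.1,0,0.7],[0,0,-0.195,-0.078,-0.152,0,0.7],[0,0,-0.26,-0.105,-0.205,0,0.7],[0,0,-0.327,-0.132,-0.257,0.005,0.7]]

```text
clock: 1.35
eef_pos: [0.4628, 0.1295, 0.2177]
tcp_rot: [0.001, -0.15, 0.989, 0.0]
ft_force: [1.1, 0.9, 0.1]
gripper_width: 0.0612
grip_force: 0.0
```

```bash
python3 -c "
from h import *
go([.501,.0505,.05],rot(.3))"
```

```text
t 1.35 pos [0.4628 0.1295 0.2177] f [1.1123 0.9328 0.0696] w 0.06115244877239886 grip 0.0
turn [0.0003 0.0011 0.0006] shift [-0.0129 -0.0869  0.1677] | 0.18933004760657218
```

Request:
move_arm:
  increments:
    - [[0,0,0,-0.006,-0.043,0.03,0.7],[0,0,0,-0.013,-0.087,0.065,0.7],[0,0,0,-0.013,-0.087,0.115,0.7],[0,0,0,-0.013,-0.087,0.155,0.7],[0,0,0,-0.013,-0.087,0.168,0.7]]

```text
clock: 1.98
eef_pos: [0.4983, 0.0516, 0.0473]
tcp_rot: [-0.002, -0.148, 0.989, -0.0]
ft_force: [-0.4, -0.5, 0.5]
gripper_width: 0.0608
grip_force: 0.0
```

Run:
```python
from h import *
cv2.imwrite("pics/t1.png",cv2.resize(imaging.snapshot("side")[150:250,270:390],None,fx=5,fy=5,interpolation=cv2.INTER_CUBIC))
go([.501,.0505,.004],rot(.3))
```

```text
t 2.025 pos [0.4985 0.0518 0.0471] f [-0.3322  0.2959  0.4008] w 0.060703149641105326 grip 0.0
turn [ 0.0004 -0.0047 -0.0016] shift [-0.0022 -0.002   0.0431] | 0.04320952800933144
```

View pics/t1.png

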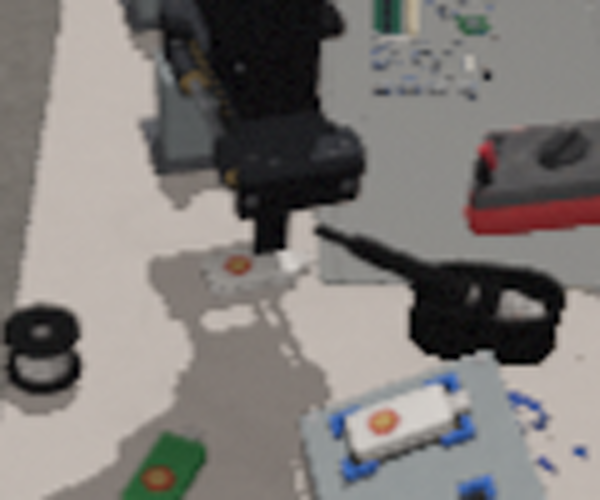

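The picture shows the fingers straddling the meter body just ahead of the spot (237,265). I go down and grip.

Request:
move_arm:
  increments:
    - [[0,-0.004,0,-0.002,-0.002,0.02,0.7],[0,-0.004,0,-0.002,-0.002,0.036,0.7],[0,-0.004,0,-0.002,-0.002,0.043,0.7],[0,-0.004,0,-0.002,-0.002,0.043,0.6],[0,-0.004,0,-0.002,-0.002,0.043,0.25]]

```text
clock: 2.65
eef_pos: [0.5031, 0.0508, 0.0071]
tcp_rot: [0.003, -0.149, 0.989, 0.0]
ft_force: [0.7, -0.1, -0.0]
gripper_width: 0.0491
grip_force: 0.0
```

Request:
move_arm:
  increments:
    - [[0,0,0,0,0,0,0.1],[0,0,0,0,0,0,0.1],[0,0,0,0,0,0,0.1],[0,0,0,0,0,0,0.1],[0,0,0,0,0,-0.02,0.1]]

```text
clock: 3.28
eef_pos: [0.5013, 0.0504, 0.0256]
tcp_rot: [0.0, -0.149, 0.989, 0.0]
ft_force: [-0.0, 0.1, -0.1]
gripper_width: 0.0293
grip_force: 30.0
```

Run:
```python
from h import *
go(MID+D[:,2]*.08,rot(YAW,TILT))
```

```text
t 3.275 pos [0.5013 0.0504 0.0256] f [-0.0038  0.115  -0.1143] w 0.02925308676112947 grip 29.99929368495941
turn [ 0.0233 -0.3479  0.1297] shift [ 0.0104 -0.2729 -0.0937] | 0.2887477435694044
```

Request:
move_arm:
  increments:
    - [[0,0,0,0,0,-0.05,0.1],[0,0,0,0,0,-0.1,0.1],[0,-0.08,0.03,0.003,-0.05,-0.115,0.1],[0.01,-0.18,0.06,0.005,-0.1,-0.12,0.1],[0.015,-0.27,0.1,0.008,-0.155,-0.12,0.1]]

```text
clock: 3.9
eef_pos: [0.5405, -0.101, 0.1474]
tcp_rot: [0.138, -0.098, 0.985, 0.013]
ft_force: [-0.5, 0.2, -0.7]
gripper_width: 0.0294
grip_force: 30.0
```

Run:
```python
from h import *
go(MID+D[:,2]*.08,rot(YAW,TILT))
```

```text
t 3.9 pos [ 0.5405 -0.101   0.1474] f [-0.4767  0.2251 -0.6671] w 0.029394459365438767 grip 30.002546310424805
turn [ 0.0077 -0.0702  0.0295] shift [-0.0002 -0.1164  0.0296] | 0.12010229417778762
```

Request:
move_arm:
  increments:
    - [[0.003,-0.035,0.015,0,-0.04,0.0,0.1],[0.008,-0.07,0.03,0,-0.08,0.01,0.1],[0.008,-0.07,0.03,0,-0.116,0.03,0.1],[0.008,-0.07,0.03,0,-0.116,0.03,0.1],[0.008,-0.07,0.03,0,-0.116,0.03,0.1]]

```text
clock: 4.53
eef_pos: [0.5703, -0.2114, 0.1173]
tcp_rot: [0.17, -0.082, 0.982, 0.015]
ft_force: [-0.2, 0.1, -0.3]
gripper_width: 0.0293
grip_force: 30.0
```

Run:
```python
from h import *
t=imaging.snapshot("top");s=imaging.snapshot("side")
cv2.imwrite("pics/t2.png",cv2.resize(t[110:210,350:470],None,fx=4,fy=4,interpolation=cv2.INTER_CUBIC))
cv2.imwrite("pics/s2.png",cv2.resize(s[190:310,310:410],None,fx=5,fy=5,interpolation=cv2.INTER_CUBIC))
cv2.imwrite("pics/c2.png",np.vstack([cv2.imread("pics/t2.png")[:,:480],cv2.resize(s[200:300,310:430],None,fx=4,fy=4,interpolation=cv2.INTER_CUBIC)])[:600] if 0 else np.hstack([cv2.imread("pics/t2.png")[:400,:400],cv2.resize(s[200:300,310:410],None,fx=4,fy=4,interpolation=cv2.INTER_CUBIC)]))
for n,im,roi in(("top",t,(350,110,470,200)),("side",s,(310,190,400,310))): print(n,[(*x[0],x[1]) for x in blobs(im,"orange",roi,3)])
go(MID+D[:,2]*.004,rot(YAW,TILT))
```

```text
top [(np.float64(381.77), np.float64(161.27), np.int32(22))]
side [(np.float64(359.8), np.float64(279.96), np.int32(25))]
t 4.625 pos [ 0.5708 -0.2107  0.1179] f [ 0.3167  1.0876 -0.2351] w 0.029467121803369987 grip 29.999502897262573
turn [ 0.0015 -0.0046  0.0008] shift [-0.001  -0.0031  0.0749] | 0.074997200370322
```

View pics/c2.png

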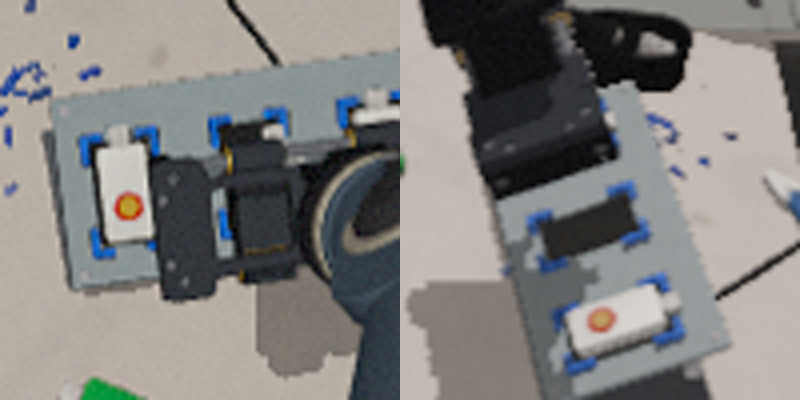

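The top half shows the gripper over the middle bay, with the plug tip at (270,130) aligned with the bay's upper gap. The held spot is hidden. I descend along the deck normal.

Request:
move_arm:
  increments:
    - [[0.001,-0.004,0,-0.001,-0.003,0.03,0.1],[0.001,-0.004,0,-0.001,-0.003,0.055,0.1],[0.001,-0.004,0,-0.001,-0.003,0.063,0.1],[0.001,-0.004,0,-0.001,-0.003,0.063,0.1],[0.001,-0.004,0,-0.001,-0.003,0.063,0.1]]

```text
clock: 5.25
eef_pos: [0.5935, -0.2116, 0.0599]
tcp_rot: [0.173, -0.082, 0.981, 0.014]
ft_force: [-0.7, -0.6, -0.5]
gripper_width: 0.0297
grip_force: 30.0
```

Run:
```python
from h import *
go(MID+D[:,2]*.006,rot(YAW,TILT))
```

```text
t 5.25 pos [ 0.5935 -0.2116  0.0599] f [-0.7073 -0.5746 -0.4995] w 0.02968556256309291 grip 29.99939739704132
turn [-0.0016  0.0007 -0.0005] shift [0.0004 0.0017 0.0108] | 0.010901568222950167
```

Request:
move_arm:
  increments:
    - [[0,0,0,0.0,0.001,0.005,0.1],[0,0,0,0.0,0.001,0.009,0.1],[0,0,0,0.0,0.001,0.0105,0.1],[0,0,0,0.0,0.001,0.0105,0.1],[0,0,0,0.0,0.001,0.0105,0.1]]

```text
clock: 5.88
eef_pos: [0.5962, -0.2098, 0.0502]
tcp_rot: [0.173, -0.082, 0.981, 0.015]
ft_force: [-6.8, 1.6, 12.4]
gripper_width: 0.0292
grip_force: 30.0
```

Run:
```python
from h import *
go(MID+D[:,2]*.005,rot(YAW,TILT))
```

```text
t 5.875 pos [ 0.5962 -0.2098  0.0502] f [-6.8144  1.5522 12.3805] w 0.02915773524751882 grip 30.005480647087097
turn [ 0.0001 -0.     -0.001 ] shift [-0.0001  0.0004  0.0017] | 0.0017157518778667198
```

Contact comes at the expected height, with the floor at TCP plus about 6 mm. I release and back off.

Request:
move_arm:
  increments:
    - [[0,0,0,0,0,-0.001,0.1],[0,0,0,0,0,-0.001,0.4],[0,0,0,0,0,-0.001,0.55],[0,0,0,0,0,-0.001,0.55],[0,0,0,0,0,-0.02,0.55]]

```text
clock: 6.5
eef_pos: [0.5889, -0.2104, 0.0668]
tcp_rot: [0.171, -0.082, 0.982, 0.015]
ft_force: [0.3, -0.1, 0.9]
gripper_width: 0.0472
grip_force: 0.0
```

Request:
move_arm:
  increments:
    - [[0,0,0,0,0,-0.04,0.55],[0,0,0,0,0,-0.09,0.55],[0,0.1,0,0,0.05,-0.12,0.7],[0,0.2,0,0,0.11,-0.13,0.7],[0,0.3,0,0,0.17,-0.14,0.7]]

```text
clock: 7.12
eef_pos: [0.514, -0.0504, 0.2017]
tcp_rot: [0.024, -0.082, 0.996, 0.001]
ft_force: [1.6, 0.0, -1.2]
gripper_width: 0.06
grip_force: 0.0
```

Run:
```python
from h import *
t=imaging.snapshot("top");s=imaging.snapshot("side")
cv2.imwrite("pics/c3.png",np.hstack([cv2.resize(x,None,fx=4,fy=4,interpolation=cv2.INTER_CUBIC) for x in(t[110:210,360:460],s[200:300,310:410])]))
for n,im,roi in(("top",t,(350,110,470,200)),("side",s,(310,190,400,310))): print(n,[(*x[0],x[1]) for x in blobs(im,"orange",roi,3)])
go([.4565,.1905,.2],rot(0))
```

```text
top [(np.float64(445.8), np.float64(151.8), np.int32(25)), (np.float64(413.75), np.float64(158.25), np.int32(24))]
side [(np.float64(346.06), np.float64(234.31), np.int32(16)), (np.float64(351.1), np.float64(255.9), np.int32(20)), (np.float64(359.92), np.float64(279.92), np.int32(26))]
t 7.225 pos [ 0.5161 -0.0428  0.2016] f [ 0.6315 -0.4629 -0.9801] w 0.06054014213831568 grip 0.0
turn [0.0066 0.0516 0.1791] shift [0.0172 0.2401 0.0012] | 0.24076486295844185
```

View pics/c3.png

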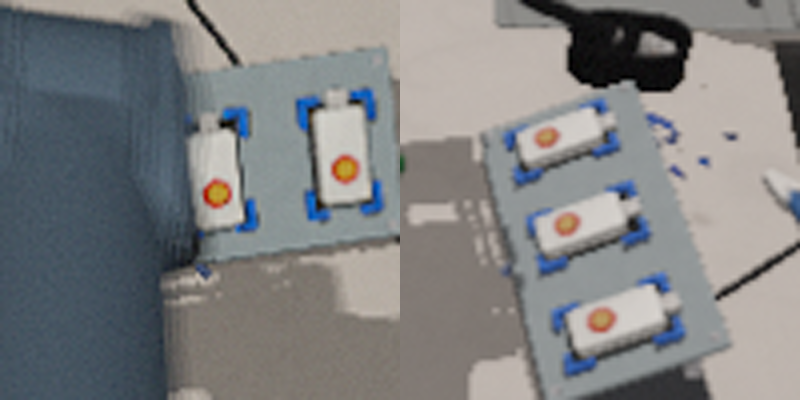

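The meter is seated in the middle bay, all guides visible round it, at the bay's lower end. Its spot is at top (413.75,158.25) and side (351.1,255.9). Now I measure the spot and go to the red probe.

Run:
```python
from h import *
N=D[:,2]
a=tri((413.75,158.25),(351.1,255.9));print(a,(a[0]-MID)@D)
for n,uv in(("top",(413.75,158.25)),("side",(351.1,255.9))):
    p=onplane(n,uv,MID+N*.0125,N);print(n,p,(p-MID)@D)
go([.4568,.1907,.2],rot(YAW))
```

```text
(array([ 0.5833, -0.2109,  0.0488]), np.float64(0.0017656702236528762)) [-0.0128  0.0007  0.0097]
top [ 0.5834 -0.2102  0.0518] [-0.0115  0.0013  0.0125]
side [ 0.5821 -0.2133  0.0512] [-0.0134 -0.0015  0.0125]
t 7.225 pos [ 0.5161 -0.0428  0.2016] f [ 0.6315 -0.4629 -0.9801] w 0.06054014213831568 grip 0.0
turn [0.0023 0.0519 0.0119] shift [0.0169 0.2403 0.0012] | 0.24088455183438323
```

Request:
move_arm:
  increments:
    - [[0,0.025,0,0.0,0.05,0,0.7],[0.007,0.05,0.007,-0.005,0.1,0,0.7],[0.007,0.05,0.007,-0.01,0.16,0,0.7],[0.007,0.05,0.007,-0.018,0.21,0,0.7],[0.007,0.05,0.007,-0.023,0.238,0,0.7]]

```text
clock: 7.85
eef_pos: [0.4974, 0.1897, 0.2012]
tcp_rot: [0.0, -0.081, 0.997, -0.003]
ft_force: [0.2, -0.4, -0.3]
gripper_width: 0.061
grip_force: 0.0
```

Run:
```python
from h import *
go([.4568,.1907,.2],rot(YAW))
```

```text
t 7.85 pos [0.4974 0.1897 0.2012] f [ 0.174  -0.3847 -0.2834] w 0.06102854777746632 grip 0.0
turn [-0.0062 -0.0001 -0.0056] shift [0.0399 0.0075 0.0011] | 0.0406593243048263
```

Request:
move_arm:
  increments:
    - [[-0.006,0,-0.006,0.025,0.005,0,0.7],[-0.006,0,-0.006,0.04,0.0075,0,0.7],[-0.006,0,-0.006,0.04,0.0075,0.01,0.7],[-0.006,0,-0.006,0.04,0.0075,0.03,0.7],[-0.006,0,-0.006,0.04,0.0075,0.045,0.7]]

```text
clock: 8.48
eef_pos: [0.4576, 0.1872, 0.1543]
tcp_rot: [-0.001, -0.082, 0.997, -0.001]
ft_force: [-0.2, -0.6, -0.8]
gripper_width: 0.0608
grip_force: 0.0
```

Run:
```python
from h import *
s=imaging.snapshot("side")
cv2.imwrite("pics/c4.png",cv2.resize(s[100:200,260:360],None,fx=5,fy=5,interpolation=cv2.INTER_CUBIC))
go([.4568,.1907,.087],rot(YAW))
```

```text
t 8.525 pos [0.4564 0.1868 0.1525] f [-0.7372  0.4325 -0.6925] w 0.06089312868265849 grip 0.0
turn [-0.0027 -0.0052 -0.0036] shift [-0.0014  0.004   0.0655] | 0.06559302774234194
```

View pics/c4.png

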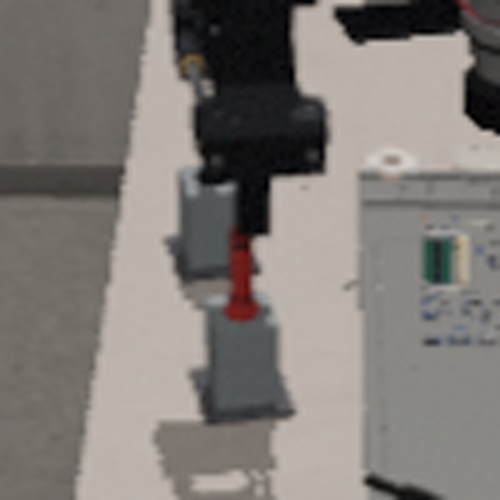

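```bash
cat >> h.py <<'E'
def proj(n,P):
    p=imaging.camera_params(n);E=np.linalg.inv(p["extrinsics"])
    return cv2.projectPoints(np.atleast_2d(P).astype(float),cv2.Rodrigues(E[:3,:3])[0],E[:3,3],p["camera_matrix"],np.array([p["k1"],0,0,0]))[0][:,0]
E
python3 - <<'E'
from h import *
y=np.array([-.166,.986,0]);T=np.array([.4564,.1868,.1525])
print("fingers end",proj("side",[T-y*.031,T-y*.045]))
print("handle",proj("side",[[.4568,.1907,.136],[.4568,.1907,.106],[.4568,.1907,.076]]))
print("handle top",proj("top",[[.4568,.1907,.136],[.4568,.1907,.076]]))
im=cv2.imread("pics/c4.png")[2::5,2::5];h=cv2.cvtColor(im,cv2.COLOR_BGR2HSV)
for r in(40,42,44,46,49,51,54,56,58,60):
    x=np.flatnonzero(((h[r,:,0]<9)|(h[r,:,0]>172))&(h[r,:,1]>130));d=np.flatnonzero(h[r,42:70,2]<45)+42
    print(r+100,"red",(x.min()+260,x.max()+260) if len(x) else None,"dark",(d.min()+260,d.max()+260) if len(d) else None)
E
```

```text
fingers end [[309.0981 147.0147]
 [309.707  149.3385]]
handle [[307.9578 145.7275]
 [307.9789 153.4237]
 [307.9992 160.8892]]
handle top [[241.887  202.6465]
 [245.4134 206.3554]]
140 red None dark (np.int64(307), np.int64(312))
142 red None dark (np.int64(307), np.int64(312))
144 red None dark (np.int64(307), np.int64(312))
146 red (np.int64(307), np.int64(307)) dark (np.int64(308), np.int64(312))
149 red (np.int64(307), np.int64(309)) dark None
151 red (np.int64(306), np.int64(309)) dark None
154 red (np.int64(306), np.int64(309)) dark None
156 red (np.int64(307), np.int64(309)) dark None
158 red (np.int64(307), np.int64(309)) dark None
160 red (np.int64(306), np.int64(310)) dark None
```

Projections agree: handle predicted at column 308.0 and seen at 307.8, finger predicted at 309.4 and seen at 309.7. I descend and grip.

Request:
move_arm:
  increments:
    - [[-0.003,-0.005,-0.003,0,0.004,0.01,0.7],[-0.003,-0.005,-0.003,0,0.004,0.03,0.7],[-0.003,-0.005,-0.003,0,0.004,0.05,0.7],[-0.003,-0.005,-0.003,0,0.004,0.065,0.7],[-0.003,-0.005,-0.003,0,0.004,0.065,0.4]]

```text
clock: 9.15
eef_pos: [0.4558, 0.1917, 0.0893]
tcp_rot: [0.001, -0.084, 0.996, 0.001]
ft_force: [-0.0, 0.1, 0.7]
gripper_width: 0.0561
grip_force: 0.0
```

Request:
move_arm:
  increments:
    - [[0,0,0,0,0,0,0.2],[0,0,0,0,0,0,0.0],[0,0,0,0,0,0,0.0],[0,0,0,0,0,0,0.0],[0,0,0,0,0,0,0.0]]

```text
clock: 9.78
eef_pos: [0.4565, 0.1919, 0.0904]
tcp_rot: [0.002, -0.084, 0.996, 0.001]
ft_force: [0.7, -0.3, 1.1]
gripper_width: 0.015
grip_force: 30.0
```

Run:
```python
from h import *
go([.4568,.1907,.187],rot(YAW))
```

```text
t 9.775 pos [0.4565 0.1919 0.0904] f [ 0.6642 -0.2702  1.1359] w 0.014980640360463803 grip 30.00000747386366
turn [0.0019 0.0036 0.0006] shift [-0.0004 -0.0011 -0.0966] | 0.09657391769853466
```

Request:
move_arm:
  increments:
    - [[0,0,0,0,0,-0.015,0.0],[0,0,0,0,0,-0.04,0.0],[0,0,0,0,0,-0.07,0.0],[0,0,0,0,0,-0.1,0.0],[0,0,0,0,0,-0.12,0.0]]

```text
clock: 10.4
eef_pos: [0.4565, 0.1919, 0.2127]
tcp_rot: [0.003, -0.084, 0.996, 0.002]
ft_force: [0.4, 0.3, -1.1]
gripper_width: 0.0152
grip_force: 30.0
```

Run:
```python
from h import *
go(np.array([.583,-.211,.0505])+D[:,2]*(.07+.012+.06),rot(YAW,TILT))
```

```text
t 10.4 pos [0.4565 0.1919 0.2127] f [ 0.3521  0.314  -1.1163] w 0.015215813459647195 grip 29.999868096783757
turn [ 0.0029 -0.3431  0.0002] shift [-0.0087 -0.4184  0.0276] | 0.4194090543832323
```

Request:
move_arm:
  increments:
    - [[0,-0.03,0,0,-0.03,0,0],[0,-0.06,0,0,-0.075,0,0],[0,-0.1,0,0,-0.12,0,0],[0,-0.14,0,0,-0.17,0,0],[0,-0.17,0,0,-0.21,0,0]]

```text
clock: 11.02
eef_pos: [0.491, -0.0174, 0.2109]
tcp_rot: [0.087, -0.083, 0.993, 0.008]
ft_force: [0.5, 0.5, -1.1]
gripper_width: 0.0154
grip_force: 30.0
```

Run:
```python
from h import *
go(np.array([.583,-.211,.0505])+D[:,2]*(.07+.012+.04),rot(YAW,TILT))
```

```text
t 11.025 pos [ 0.491  -0.0174  0.2109] f [ 0.499   0.5243 -1.061 ] w 0.01536823425844017 grip 30.001982138492167
turn [ 0.0017 -0.1735 -0.001 ] shift [-0.0087 -0.2062  0.0476] | 0.21185166549436724
```

Request:
move_arm:
  increments:
    - [[0,-0.04,0,-0.002,-0.045,0,0],[0,-0.08,0,-0.005,-0.1,0.0,0],[0.001,-0.12,0,-0.007,-0.15,0.01,0],[0.002,-0.16,0,-0.009,-0.19,0.03,0],[0.002,-0.173,0,-0.009,-0.206,0.04,0]]

```text
clock: 11.65
eef_pos: [0.5405, -0.2187, 0.1716]
tcp_rot: [0.172, -0.081, 0.982, 0.014]
ft_force: [0.1, 1.3, -0.4]
gripper_width: 0.0157
grip_force: 30.0
```

Request:
move_arm:
  increments:
    - [[0,0,0,0,0,0,0],[0,0,0,0,0,0,0],[0,0,0,0,0,0,0],[0,0,0,0,0,0,0],[0,0,0,0,0,0,0]]

```text
clock: 12.28
eef_pos: [0.5412, -0.2153, 0.1719]
tcp_rot: [0.172, -0.083, 0.982, 0.014]
ft_force: [0.2, -0.2, -0.5]
gripper_width: 0.0151
grip_force: 30.0
```

Run:
```python
from h import *
t=imaging.snapshot("top");s=imaging.snapshot("side")
cv2.imwrite("pics/c5.png",np.hstack([cv2.resize(x,None,fx=5,fy=5,interpolation=cv2.INTER_CUBIC) for x in(t[110:210,370:450],s[185:285,310:390])]))
S=np.array([.583,-.211,.0505]);N=D[:,2]
go(S+N*(.07+.012+.02),rot(YAW,TILT))
p=sensors.state()["eef_pos"];z=-N
for n in("side","top"): print(n,"tip/origin/collar expected",proj(n,[p+z*.082,p+z*.07,p+z*.02]).tolist(),"spot",proj(n,S))
```

```text
t 12.375 pos [ 0.5412 -0.2155  0.1718] f [-0.4671  1.1916 -0.9212] w 0.015319609081152465 grip 30.000008633360267
turn [ 0.0001 -0.0025  0.0006] shift [ 0.0019 -0.0025  0.0263] | 0.026508087846578505
side tip/origin/collar expected [[347.0449949471839, 243.59875907566763], [345.7440666767452, 240.67264813585675], [340.09124062583237, 227.95748066730016]] spot [[351.3805 255.4247]]
top tip/origin/collar expected [[417.7716965958514, 160.12226470696493], [419.09963033694163, 160.72590444186363], [424.92984690230577, 163.3770964736247]] spot [[413.9679 158.5533]]
```

View pics/c5.png

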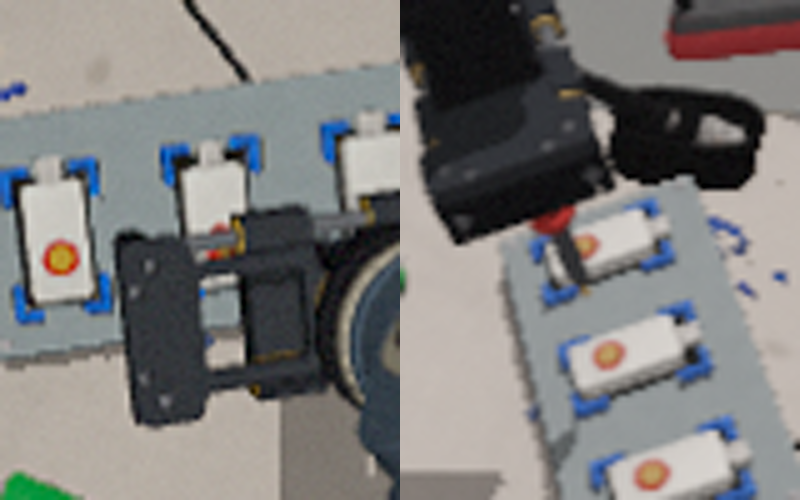

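In the side half, the probe tip is at pixel (347.2,243.4) against an expected (347.0,243.6), so the grasp model is right. The probe is square to the deck and the spot is below it. I approach to about 10 mm.

Request:
move_arm:
  increments:
    - [[0,-0.002,0,0.002,-0.0025,0.01,0],[0,-0.002,0,0.002,-0.0025,0.02,0],[0,-0.002,0,0.002,-0.0025,0.03,0],[0,-0.002,0,0.002,-0.0025,0.036,0],[0,-0.002,0,0.002,-0.0025,0.036,0]]

```text
clock: 13.0
eef_pos: [0.5515, -0.2164, 0.1363]
tcp_rot: [0.172, -0.082, 0.982, 0.015]
ft_force: [-0.5, 0.7, -0.8]
gripper_width: 0.0152
grip_force: 30.0
```

Run:
```python
from h import *
t=imaging.snapshot("top");s=imaging.snapshot("side")
cv2.imwrite("pics/c6.png",cv2.resize(s[215:275,325:385],None,fx=9,fy=9,interpolation=cv2.INTER_CUBIC))
S=np.array([.583,-.211,.0505]);N=D[:,2]
go(S+N*(.07+.012),rot(YAW,TILT))
p=sensors.state()["eef_pos"];z=-N
print("tip expected",p+z*.082,proj("side",[p+z*.082,S]))
```

```text
t 13.1 pos [ 0.5517 -0.2168  0.1371] f [ 0.5851 -0.2816 -1.1402] w 0.015029304078400517 grip 30.000026654452085
turn [-0.0002 -0.0006  0.    ] shift [-0.0002  0.0005  0.0103] | 0.010283112024613255
tip expected [ 0.5794 -0.2121  0.0601] [[350.2816 253.2368]
 [351.3805 255.4247]]
```

View pics/c6.png

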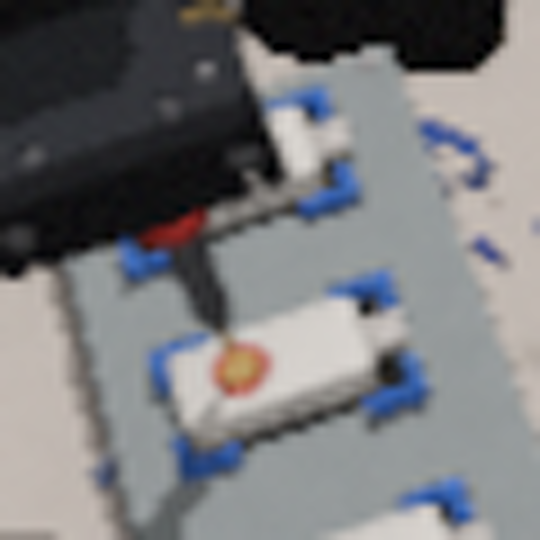

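The side crop shows the tip just above and up-left of the spot's centre (241,368), in line with the remaining 10 mm along the axis. I take a force baseline, then press in steps.

```bash
cat >> h.py <<'E'
def avg(n=16):
    f=[];p=[]
    for _ in range(n): imaging.snapshot("side");s=sensors.state();f.append(s["ft_force"]);p.append(s["eef_pos"])
    f,p=np.array(f),np.array(p);print("t",s["clock"],"F.N",(f@D[:,2]).mean(),"+-",(f@D[:,2]).std()/n**.5,"f",f.mean(0),"pos local",(p.mean(0)-MID)@D,"+-",p.std(0))
E
python3 -c "
from h import *
avg();S=np.array([.583,-.211,.0505]);print((S-MID)@D)"
```

```text
t 13.9 F.N -0.3777521919408673 +- 0.15234829236328976 f [ 0.0172 -0.1087 -0.4024] pos local [-0.0126  0.0003  0.1038] +- [0.0001 0.0001 0.0001]
[-0.0125  0.0006  0.0114]
```

Request:
move_arm:
  increments:
    - [[0,0,0,0,0,0.003,0],[0,0,0,0,0,0.006,0],[0,0,0,0,0,0.009,0],[0,0,0,0,0,0.011,0],[0,0,0,0,0,0.012,0]]

```text
clock: 14.52
eef_pos: [0.5557, -0.2159, 0.1257]
tcp_rot: [0.173, -0.082, 0.981, 0.015]
ft_force: [-0.7, 0.1, 0.2]
gripper_width: 0.0153
grip_force: 30.0
```

```bash
python3 -c "
from h import *
avg()"
```

```text
t 15.325 F.N 1.313574639584024 +- 0.1117133027532545 f [-1.1131  0.2424  1.0131] pos local [-0.0127  0.0004  0.0917] +- [0.     0.     0.0001]
```

Request:
move_arm:
  increments:
    - [[0,0,0,0,0,0.0005,0],[0,0,0,0,0,0.0013,0],[0,0,0,0,0,0.0013,0],[0,0,0,0,0,0.0013,0],[0,0,0,0,0,0.0013,0]]

```text
clock: 15.95
eef_pos: [0.5562, -0.2158, 0.1246]
tcp_rot: [0.173, -0.082, 0.981, 0.014]
ft_force: [-1.4, 0.6, 0.9]
gripper_width: 0.0153
grip_force: 30.0
```

Run:
```python
from h import *
avg(30)
q=sensors.state()["tcp_rot"];z=R.from_quat(q[[1,2,3,0]]).as_matrix()[:,2];print("angle",np.arccos(-z@D[:,2]))
t=imaging.snapshot("top");s=imaging.snapshot("side")
cv2.imwrite("pics/c7.png",cv2.resize(s[215:275,325:385],None,fx=9,fy=9,interpolation=cv2.INTER_CUBIC))
p=sensors.state()["eef_pos"];print(proj("side",[p+z*.078,p+z*.07,p+z*.02]))
```

```text
t 17.45 F.N 1.7391220940414427 +- 0.08104930183064657 f [-1.1577  0.0133  1.4361] pos local [-0.0127  0.0003  0.0904] +- [0. 0. 0.]
angle 0.0006967177808861564
[[351.1907 255.3234]
 [350.373  253.4914]
 [345.0636 241.5966]]
```

View pics/c7.png

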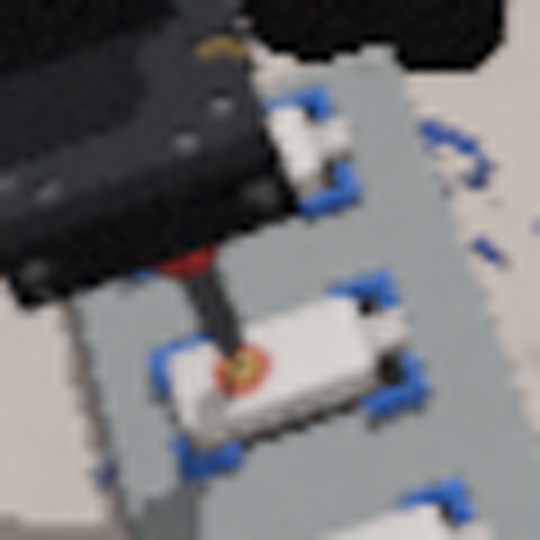

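The tip stands inside the red ring at about (240,365), at the spot's centre. The force is 2.1 N over baseline, about 3.8 mm pushed in. I hand in.

```bash
python3 -c "
from rig import bot
print(bot.finish_job())"
```

```text
the job is handed in; nothing more can be done
None
```

I handed the job in at about 17.5 s: the loose meter lies in the middle bay spot up, plug up the slope and let go, and the gripper is still holding the red probe's tip on its spot, square to the deck and about half pushed in (about 2.1 N); no verdict came back.

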